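Pump down the bell jar in the coffee cupping lab

ROBOT

A 6-joint arm with a two-finger parallel gripper is mounted at the origin on the work surface. World frame = base frame: x ahead of the robot, y to its left, z up, the work surface at z = 0. Lengths are in mm, angles in rad, forces in N, time in s.
With the tool pointing down it reaches from about 250 to 775 mm from the base axis. Payload 4 kg.
Tool frame: the origin (TCP) lies at the very end of the fingers, on their centre line; the grasp point (between the pads) lies 19 mm behind it (ctrl.grasp_offset is the distance from the TCP to the grasp point, in mm); z points along the fingers, y is the direction in which the jaws open and shut (so a half turn about z gives the same grasp; the last joint's range is limited). The gripper opens to 94 mm and grips with 3 to 60 N. Pads are 16 mm wide; open, the fingers measure 119 mm over their backs; the gripper's body (75 mm by 177 mm) begins 78 mm behind the grasp point.
Start: joints at [-1.248, 0.087, 1.371, -0, 1.684, -0.103], TCP at [227.177, -500.91, 205.506] pointing down, gripper open.
Joint ranges: [-3.1, 3.1], [-0.76, 2.03], [0.27, 2.55], [-1.08, 4.22], [0.17, 2.65], [-2.57, 2.57]. Speed limits (rad/s): [2.79, 2.79, 3.14, 3.14, 3.14, 3.14].

INTERFACE

Orientations are given as a unit quaternion [x, y, z, w].
In Python, from plant import ctrl gives the robot as it stands.
- The arm moves only by the tool send_rows, never from a script. Its argument "commands" is a list of rows, each an object of numbers: "claw": the gripper's target within -1 to 1 (shut at 1, half-way at 0, fully open at -1); "x", "y", "z": the shift along the world's x, y, z in units of 0.2 m (1.0 is 0.2 m); "spin": the turn about the world's z in units of 60 degrees (1.0 is 60 degrees). A call has 1 to 20 rows; each row is the pose to reach, as a shift and turn from the pose measured when the call began; what a row does not reach only later rows make up. A row lasts 1/8 s, in which the tool goes at most 62.5 mm and 10.7 degrees, less where a joint would pass 70% of its speed; a pose out of reach is approached as far as the arm can. A call with a number of a shift or a turn outside -1 to 1 is refused whole. A call with a gripper value outside its range is refused whole. The fingers move at their own pace and stop on an object; "squeeze" is the grip in N (left out, the last holds). Time passes only in rows, so rows that repeat a pose let the fingers close. It gives the time, the measured TCP pose, the force and the opening at its end, in the units of the state.
- ctrl.get_state(): the state, without advancing time (a new reading comes with each control period).
- ctrl.read_camera(name): name is "side" or "top" or "wrist"; returns the picture (480x640x3 uint8, red, green, blue); there is no depth.
- ctrl.get_calibration(name): a dict with "mtx" (3x3 intrinsics, pixels), "dist" ([k1, k2, p1, p2, k3] as OpenCV has them; the pictures are not rectified), "origin" and "attitude" of the camera in the world. Camera axes: x right, y up, looking along -z (the intrinsics and any distortion apply to the point x, -y, -z); pixel columns grow to the right and rows downward; lengths in mm; the calibration is good to about 2 mm. A picture is of the moment at which its call begins: read the wrist's pose just before it. get_calibration takes no time and is no camera call; for the wrist camera it gives the pose at the moment of the call.
- ctrl.close_job(): hands the job in, once; it reports no verdict.
Trained networks look in the newest picture that a camera, given by its name, has taken for a name from the list of things; names that differ only in an ending like _2 or _b are one class to them, and where a whole thing is asked for, a point or a joint stands for the part that bears it (a point fixed in the world has none). Each returns a list of dicts, best first, with "score" (0 to 1); they miss things now and then, are a little off and sometimes report something else, mostly with a low value. They report only what shows in the picture. A call takes as long as a camera call.
- ctrl.recognise(camera, label): "point" ([x, y, z] in mm, in world coordinates, good to about 4 mm: the middle of the surface that is visible of it).
- ctrl.silhouettes(camera, label): "region" (480x640 bool, what is visible of it).
The state is a dict: "clock": time; "q": joint angles; "qd": joint speeds; "joint_efforts": joint torques, N m; "tcp_pos": TCP position; "orientation": TCP orientation; "contact_force": force on the tool from outside, world axes, zero at the start; "wrist_torque": the same for the moment, N m; "gripper_width": opening from 0.0 (shut) to 1.0 (fully open).
Only numpy, scipy, OpenCV 4.12 (cv2) and the standard library are available. Lean on these libraries where they do the work, as an engineer would, in place of code of your own. Each camera call takes 0.05 s, during which the arm holds its last target.

TASK

Draw the vacuum in the bell jar that covers the coffee sample: push the pad at the end of the vacuum pump's hand lever from above through at least three full strokes, each time right down to its stop and then letting the spring bring it fully back up. Leave the lever up and untouched at the end, and do not work the lever of the lid press that stands on the same table.

Things in the scene. Friction and masses are not known exactly. Their poses are not given: they have to be found in the camera images.
- pump_lever (a joint): lever of the vacuum pump, the low grey machine with a glass bell jar (120 mm wide, 160 high) at its far end: a flat steel bar pointing roughly at the robot, with a black rubber pad at its end. In rad: 0 = up at rest (25 deg above level), grows as the pad goes down, 0.70 = at the stop (15 deg below level). A spring returns it in about 0.5 s; a slow push takes 4 N at the top, 12 N at the stop
- pump_pad (a point): centre of the upper face of the pump lever's pad (60 mm along the lever, 80 mm across, 20 mm thick); moves with the lever: 237 mm above the table at rest, 115 mm at the stop. It lies 180 mm from the pivot along the lever and 12 mm above the lever's centre line. Nothing above 30 mm lies under the outer half of the lever
- pump_pivot (a point): hinge axis of the pump lever, 150 mm above the table, fixed to the pump; the axis is level and the pad swings down on an arc in the vertical plane through this point and the pad. The bracket plates beside it reach 165 mm above the table. The pump stands left or right on the table, turned by up to 17 degrees
- press_lever (a joint): lever of the other machine, a lid press with an upright grey column 235 mm tall and no glass: a thin rod with a black ball knob (34 mm), 135 mm from its hinge, rising towards the robot to about 300 mm above the table. In rad: 0 = up at rest, grows as it is pulled down; to be left alone

How it is judged (in metres and radians):
On the way, in this order (a step that is already met when the one before it is completed fails the run):
1. first stroke: pump lever pushed down (past 0.58 rad) (value of joint pump_lever above 0.58 rad), for 0.05 s.
2. pump lever back up (below 0.10 rad) (value of joint pump_lever below 0.1 rad), for 0.05 s.
3. second stroke: pump lever pushed down (past 0.58 rad) (value of joint pump_lever above 0.58 rad), for 0.05 s.
4. pump lever back up (below 0.10 rad) (value of joint pump_lever below 0.1 rad), for 0.05 s.
5. third stroke: pump lever pushed down (past 0.58 rad) (value of joint pump_lever above 0.58 rad), for 0.05 s.
At the end, for the whole second after the job is handed in: After at least three full strokes (down past 0.58 rad, back up below 0.10 rad in between) the pump lever rests up, below 0.10 rad and still, and the lid press's lever is up (below 0.15 rad) (value of joint pump_lever below 0.1 rad and velocity of joint pump_lever between -0.05 and 0.05 rad/s and value of joint press_lever below 0.15 rad); the robot touches nothing.
It fails at once if the lid press's lever is worked (past 0.15 rad) (value of joint press_lever above 0.15 rad).
It also fails if it takes over 48 s, if anything falls off the work surface, if the arm or the gripper's body presses on something with over 40 N, if the wrist force passes 120 N, or if a joint passes its speed limit or range.

## Working session

There is one attempt and no reset: what is moved stays moved. The work goes in short steps, Python scripts to look and compute and a tool call to move; the robot and the scene stay as the last step left them, time stands still between calls to the robot, and variables do not carry over. Pictures are saved under pics/ and viewed, and the job is handed in when it is done.

Besides the shell and the picture viewer there is one more tool, called after "Request:" in YAML: its name, and indented under it one key for each argument. send_rows: Moves the arm, as the interface text tells. Shifts and turns lie within -1 to 1; 1 stands for 0.2 m of shift or 60 degrees of turn. Its arguments: {"type":"object","properties":{"commands":{"type":"array","items":{"type":"object","properties":{"claw":{"type":"number"},"x":{"type":"number"},"y":{"type":"number"},"z":{"type":"number"},"spin":{"type":"number"}}}},"squeeze":{"type":"number"}},"required":["commands"]}

```bash
mkdir -p pics
python3 - <<'E'
from plant import ctrl
import cv2
s=ctrl.get_state(); print(s)
for c in ["side","top"]:
    im=ctrl.read_camera(c); cv2.imwrite(f"pics/{c}1.png",im[:,:,::-1])
    for n in ["pump_pad","pump_pivot","press_lever","pump_lever"]:
        try: print(c,n,[(r["score"],r["point"]) for r in ctrl.recognise(c,n)])
        except Exception as e: print(c,n,e)
    k=ctrl.get_calibration(c); print(k)
E
```

```text
{'clock': 0.0, 'q': array([-1.24806456e+00,  8.78941145e-02,  1.37222132e+00, -9.57368125e-06,
        1.68360944e+00, -1.03089876e-01]), 'qd': array([-9.92397836e-04,  3.10553848e-05,  5.22471777e-04, -1.39187764e-03,
       -1.07483136e-03,  1.29650831e-03]), 'joint_efforts': array([ 1.78516011e-04, -3.40176702e+01, -3.02427471e+01,  7.17174145e-02,
        3.31796031e-02, -1.77820466e-04]), 'tcp_pos': array([ 227.01154749, -500.36454781,  204.35417076]), 'orientation': array([ 9.77419540e-01,  2.11305245e-01, -1.21574430e-04, -1.05916700e-03]), 'contact_force': array([ 1.12871623,  0.43017015, -0.50951812]), 'wrist_torque': array([-0.00047588, -0.03688118,  0.00570573]), 'gripper_width': 0.9982152583362109}
side pump_pad [(0.95, [545.7, 245.9, 229.9])]
side pump_pivot [(0.77, [681.7, 267.7, 82.0])]
side press_lever [(0.9, [637.2, -147.1, 248.1])]
side pump_lever [(0.92, [546.4, 254.0, 223.3])]
{'mtx': array([[441.26466225,   0.        , 316.9969317 ],
       [  0.        , 441.26466225, 232.08120317],
       [  0.        ,   0.        ,   1.        ]]), 'dist': array([-0.08056218,  0.        ,  0.        ,  0.        ,  0.        ]), 'origin': array([557.00705869, 656.38026805, 852.97508103]), 'attitude': array([-0.01923342,  0.40043615,  0.9155047 , -0.03364675])}
top pump_pad [(0.68, [542.4, 240.6, 225.2])]
top pump_pivot [(0.68, [677.2, 226.9, 121.2])]
top press_lever [(0.87, [625.7, -154.0, 260.8]), (0.6, [540.5, 244.0, 226.4])]
top pump_lever [(0.88, [542.6, 241.1, 228.3]), (0.26, [679.1, 227.6, 123.2])]
{'mtx': array([[452.23928489,   0.        , 321.6940952 ],
       [  0.        , 452.23928489, 244.5570869 ],
       [  0.        ,   0.        ,   1.        ]]), 'dist': array([-0.11340859,  0.        ,  0.        ,  0.        ,  0.        ]), 'origin': array([ 554.91345997,    1.31104495, 1000.68233612]), 'attitude': array([ 0.04580958, -0.03848867, -0.70104461,  0.71060296])}
```

View pics/side1.png

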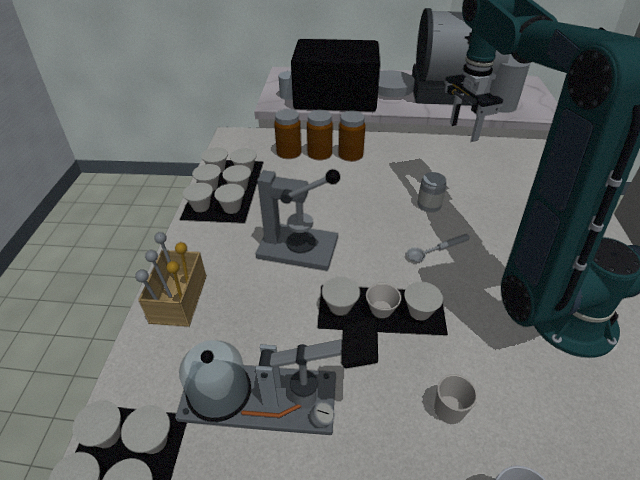

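View pics/top1.png

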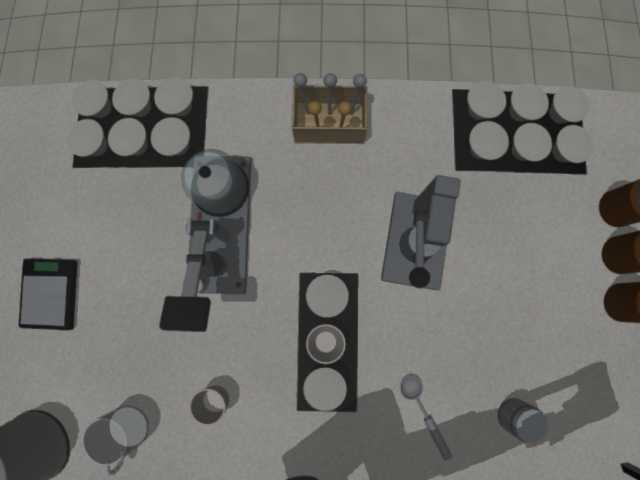

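The side view shows the pump with its pad at about (360,345). In the top view the pad is at (185,313) and the lever runs up to a hinge near (202,225). The press knob is at (420,277), well away from the pump. Next I'll work out the pad and the lever axis from both views.

```bash
cat > h.py <<'E'
import numpy as np,cv2
from scipy.spatial.transform import Rotation as R
from plant import ctrl
def ray(c,uv):
    k=ctrl.get_calibration(c)
    p=cv2.undistortPoints(np.array([[uv]],float),k["mtx"],k["dist"])[0,0]
    d=R.from_quat(k["attitude"]).apply([p[0],-p[1],-1]); return k["origin"],d
def atz(c,uv,z):
    o,d=ray(c,uv); return o+d*(z-o[2])/d[2]
def tri(a,b):
    (o1,d1),(o2,d2)=a,b
    t=np.linalg.lstsq(np.c_[d1,-d2],o2-o1,rcond=None)[0]
    p,q=o1+d1*t[0],o2+d2*t[1]; return (p+q)/2,np.linalg.norm(p-q)
E
python3 - <<'E'
from h import *
cen={}
for c in ["top","side"]:
    im=ctrl.read_camera(c)
    for n in ["pump_pad","pump_lever"]:
        for r in ctrl.silhouettes(c,n)[:2]:
            m=r["region"]; ys,xs=np.nonzero(m)
            print(c,n,r["score"],m.sum(),xs.mean(),ys.mean(),xs.min(),xs.max(),ys.min(),ys.max(), cv2.minAreaRect(np.c_[xs,ys].astype(np.float32)))
            if n=="pump_pad" and c not in cen: cen[c]=(xs.mean(),ys.mean()); 
    x0,y0=(140,140) if c=="top" else (170,320)
    cv2.imwrite(f"pics/{c}_z.png",cv2.resize(im[y0:y0+200,x0:x0+(160 if c=='top' else 230)],None,fx=3,fy=3,interpolation=2)[:600,:,::-1])
print(cen)
print(atz("top",cen["top"],237)); print(tri(ray("top",cen["top"]),ray("side",cen["side"])))
print("piv",atz("top",(202,225),165))
E
```

```text
top pump_pad 0.67 2565 189.18284600389865 291.43625730994154 160 209 220 331 ((190.98646545410156, 276.0810852050781), (46.36051559448242, 113.59970092773438), 9.462321281433105)
top pump_lever 0.78 2709 188.97563676633445 290.3935031376892 159 209 219 332 ((190.06069946289062, 275.3554992675781), (47.2137565612793, 114.7271499633789), 8.746162414550781)
side pump_pad 0.9 2697 335.9061920652577 347.39562476826103 259 377 318 367 ((318.5405578613281, 349.24322509765625), (45.04532241821289, 122.3128433227539), 80.53767395019531)
side pump_pad 0.31 572 310.263986013986 186.2534965034965 280 339 170 203 ((309.42340087890625, 186.31985473632812), (14.702896118164062, 64.0780029296875), 66.94869995117188)
side pump_lever 0.68 2815 334.17229129662525 347.46039076376553 258 377 318 367 ((318.5577392578125, 350.7884521484375), (44.91059875488281, 124.33763122558594), 78.69007110595703)
{'top': (np.float64(189.18284600389865), np.float64(291.43625730994154)), 'side': (np.float64(335.9061920652577), np.float64(347.39562476826103))}
[563.0400473  234.47567841 237.        ]
(array([562.79361582, 243.59975835, 207.11543385]), np.float64(1.1288259707367623))
piv [689.33493582 237.6068895  165.        ]
```

View pics/top_z.png

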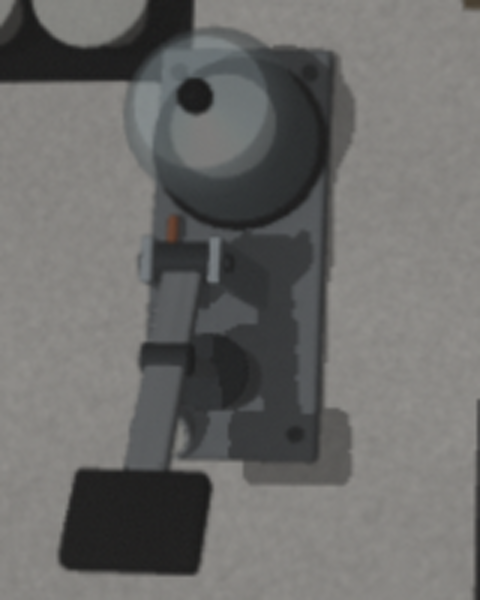

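View pics/side_z.png

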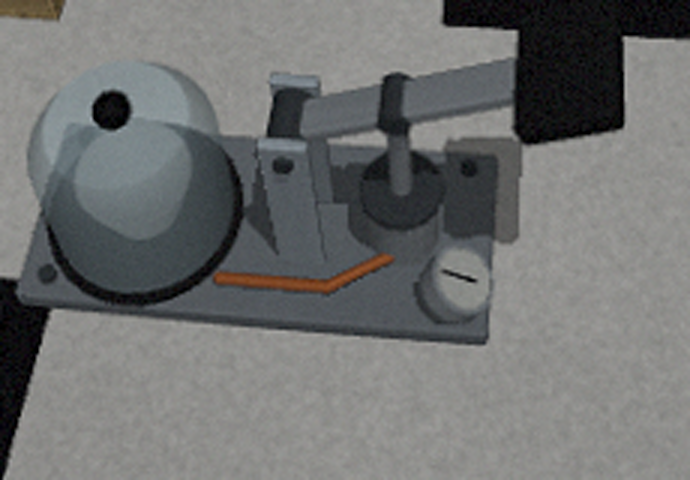

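The zoomed top view puts the pad corners at full-image (166,296), (210,298), (206,331) and (160,330), and the hinge at about (200,227). In the side view the pad spans (342..378, 330..367).

Run:
```python
from h import *
P=atz("top",(185.6,312.7),237);print("pad",P)
print(tri(ray("top",(185.6,312.7)),ray("side",(360.2,347))))
for z in(150,160): print("piv",atz("top",(200,227),z))
# edges of pad: far edge at z=237+30*sin25, near edge 237-12.7
for uv,z in (((165.7,296),249.7),((210.3,298),249.7),((206,330.5),224.3),((160.5,329.5),224.3)): print(atz("top",uv,z))
# lever sides just by pad, and base edges (z 25)
for uv,z in (((248,250+0),25),):pass
a=atz("top",(140+327,0),25) if 0 else None
b1=atz("top",(140+330/3,140+60/3),25);b2=atz("top",(140+320/3,140+455/3),25);d=b1-b2;print("base yaw",np.degrees(np.arctan2(d[1],d[0])))
```

```text
pad [526.90922842 239.24246098 237.        ]
(array([523.97838855, 245.82902627, 216.08640344]), np.float64(4.3258645289354085))
piv [687.81167368 245.58380998 150.        ]
piv [686.24941938 242.71231783 160.        ]
[554.37669902 270.74623726 249.7       ]
[552.73157986 194.18404537 249.7       ]
[496.95247026 206.27699842 224.3       ]
[496.37964283 286.65845332 224.3       ]
base yaw 0.5685238028167338
```

Both views agree: the pad centre is about (528,241), the hinge is about (687,245), and the yaw is near 0. I'll push at x of about 519, since the pad moves about 20 mm along its arc. First I'll lift with the jaws shut and go across at z of about 350.

Request:
send_rows:
  commands:
    - {"z": 0.3,"claw": 1}
    - {"z": 0.6,"y": 0.2,"claw": 1}
    - {"z": 0.75,"y": 0.5,"x": 0.2,"claw": 1}
    - {"z": 0.75,"y": 0.75,"x": 0.3,"claw": 1}
    - {"z": 0.75,"y": 1,"x": 0.4,"claw": 1}
    - {"z": 0.75,"y": 1,"x": 0.4,"claw": 1}
  squeeze: 15

```text
invalid input
```

Request:
send_rows:
  commands:
    - {"y": 0.3,"x": 0.15,"claw": 1}
    - {"y": 0.6,"x": 0.3,"claw": 1}
    - {"y": 0.9,"x": 0.4,"claw": 1}
    - {"y": 1,"x": 0.4,"claw": 1}

```text
invalid input
```

Request:
send_rows:
  commands:
    - {"y": 0.3,"x": 0.1,"claw": 1}
    - {"y": 0.6,"x": 0.2,"claw": 1}
    - {"y": 0.9,"x": 0.3,"claw": 1}
    - {"y": 1,"x": 0.3,"claw": 1}

```text
invalid input
```

Request:
send_rows:
  commands:
    - {"x": 0,"y": 0,"z": 0.3,"spin": 0,"claw": 1}
    - {"x": 0,"y": 0.2,"z": 0.6,"spin": 0,"claw": 1}
    - {"x": 0.2,"y": 0.5,"z": 0.75,"spin": 0,"claw": 1}
    - {"x": 0.3,"y": 0.75,"z": 0.75,"spin": 0,"claw": 1}
    - {"x": 0.4,"y": 1,"z": 0.75,"spin": 0,"claw": 1}
    - {"x": 0.4,"y": 1,"z": 0.75,"spin": 0,"claw": 1}
  squeeze: 15

```text
clock: 1.55
tcp_pos: [308.3, -298.1, 357.3]
orientation: [0.977, 0.214, 0.001, 0.002]
contact_force: [-0.2, -0.5, 0.6]
gripper_width: 0.4
```

Request:
send_rows:
  commands:
    - {"x": 0.1,"y": 0.3,"z": 0,"spin": 0,"claw": 1}
    - {"x": 0.2,"y": 0.6,"z": 0,"spin": 0,"claw": 1}
    - {"x": 0.3,"y": 0.9,"z": 0,"spin": 0,"claw": 1}
    - {"x": 0.4,"y": 1,"z": 0,"spin": 0,"claw": 1}
    - {"x": 0.4,"y": 1,"z": 0,"spin": 0,"claw": 1}

```text
clock: 2.17
tcp_pos: [389.1, -97.6, 356.7]
orientation: [0.976, 0.216, 0.001, 0.001]
contact_force: [-0.0, -0.2, -0.9]
gripper_width: 0.003
```

Request:
send_rows:
  commands:
    - {"x": 0.1,"y": 0.3,"z": 0,"spin": 0,"claw": 1}
    - {"x": 0.2,"y": 0.6,"z": 0,"spin": 0,"claw": 1}
    - {"x": 0.3,"y": 0.9,"z": 0,"spin": 0,"claw": 1}
    - {"x": 0.4,"y": 1,"z": 0,"spin": 0,"claw": 1}
    - {"x": 0.4,"y": 1,"z": 0,"spin": 0,"claw": 1}

```text
clock: 2.8
tcp_pos: [470.0, 101.9, 355.2]
orientation: [0.976, 0.216, -0.001, 0.002]
contact_force: [0.1, -0.5, 0.9]
gripper_width: 0.004
```

Next I'll move to (520,242) and stop at z of about 275 to check.

Request:
send_rows:
  commands:
    - {"x": 0.1,"y": 0.3,"z": 0,"spin": 0,"claw": 1}
    - {"x": 0.2,"y": 0.6,"z": 0,"spin": 0,"claw": 1}
    - {"x": 0.25,"y": 0.7,"z": -0.1,"spin": 0,"claw": 1}
    - {"x": 0.25,"y": 0.7,"z": -0.4,"spin": 0,"claw": 1}
    - {"x": 0.25,"y": 0.7,"z": -0.4,"spin": 0,"claw": 1}
    - {"x": 0.25,"y": 0.7,"z": -0.4,"spin": 0,"claw": 1}

```text
clock: 3.55
tcp_pos: [521.3, 240.4, 278.0]
orientation: [0.977, 0.215, 0.001, 0.002]
contact_force: [0.1, 0.6, 0.9]
gripper_width: 0.005
```

Run:
```python
from h import *
for c in ["top","side","wrist"]:
    im=ctrl.read_camera(c); cv2.imwrite(f"pics/{c}2.png",im[:,:,::-1])
a=cv2.imread("pics/side2.png")[260:460,150:410];b=cv2.imread("pics/top2.png")[180:380,100:360]
cv2.imwrite("pics/c2.png",np.vstack([cv2.resize(x,None,fx=1.5,fy=1.5) for x in (a,b)]))
s=ctrl.get_state();print(s["tcp_pos"],s["contact_force"])
```

```text
[522.3892815  241.73263617 281.08264181] [-0.20300634  0.4579924   0.4494049 ]
```

View pics/c2.png

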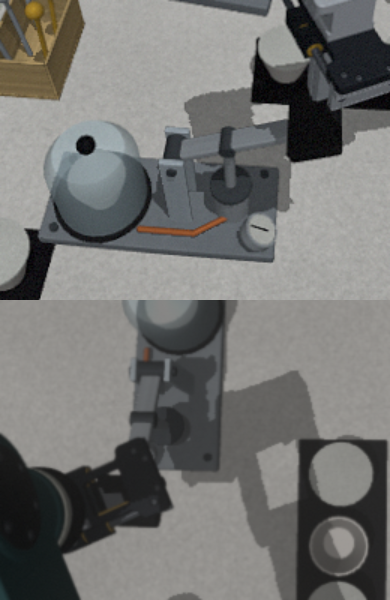

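View pics/wrist2.png

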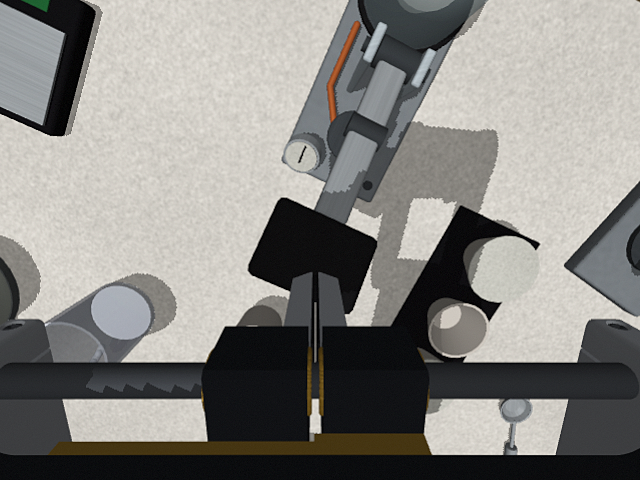

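The wrist view shows the shut fingertips at (315,273), over the pad, which is centred near (312,252). I'll start the first stroke gently, to about z=140, and read the force.

Request:
send_rows:
  commands:
    - {"x": 0,"y": 0,"z": -0.15,"spin": 0,"claw": 1}
    - {"x": 0,"y": 0,"z": -0.25,"spin": 0,"claw": 1}
    - {"x": 0,"y": 0,"z": -0.35,"spin": 0,"claw": 1}
    - {"x": 0,"y": 0,"z": -0.45,"spin": 0,"claw": 1}
    - {"x": 0,"y": 0,"z": -0.55,"spin": 0,"claw": 1}
    - {"x": 0,"y": 0,"z": -0.65,"spin": 0,"claw": 1}
    - {"x": 0,"y": 0,"z": -0.7,"spin": 0,"claw": 1}
    - {"x": 0,"y": 0,"z": -0.7,"spin": 0,"claw": 1}

```text
clock: 4.7
tcp_pos: [523.4, 242.8, 147.2]
orientation: [0.977, 0.215, 0.007, 0.0]
contact_force: [-7.8, -0.8, 10.2]
gripper_width: 0.003
```

Request:
send_rows:
  commands:
    - {"x": 0,"y": 0,"z": -0.05,"spin": 0,"claw": 1}
    - {"x": 0,"y": 0,"z": -0.1,"spin": 0,"claw": 1}
    - {"x": 0,"y": 0,"z": -0.12,"spin": 0,"claw": 1}
    - {"x": 0,"y": 0,"z": -0.12,"spin": 0,"claw": 1}

```text
clock: 5.2
tcp_pos: [525.6, 243.2, 130.3]
orientation: [0.976, 0.215, 0.01, -0.0]
contact_force: [-5.8, -2.2, 11.2]
gripper_width: 0.006
```

Request:
send_rows:
  commands:
    - {"x": 0,"y": 0,"z": -0.04,"spin": 0,"claw": 1}
    - {"x": 0,"y": 0,"z": -0.08,"spin": 0,"claw": 1}
    - {"x": 0,"y": 0,"z": -0.08,"spin": 0,"claw": 1}

```text
clock: 5.58
tcp_pos: [527.3, 243.4, 121.2]
orientation: [0.976, 0.215, 0.013, -0.0]
contact_force: [-6.6, -3.2, 11.7]
gripper_width: 0.007
```

Request:
send_rows:
  commands:
    - {"x": -0.02,"y": 0,"z": -0.04,"spin": 0,"claw": 1}
    - {"x": -0.02,"y": 0,"z": -0.06,"spin": 0,"claw": 1}
    - {"x": -0.02,"y": 0,"z": -0.06,"spin": 0,"claw": 1}

```text
clock: 5.95
tcp_pos: [527.4, 243.4, 120.3]
orientation: [0.976, 0.215, 0.02, 0.0]
contact_force: [-8.3, -4.6, 20.5]
gripper_width: 0.004
```

Run:
```python
from h import *
im=ctrl.read_camera("side"); cv2.imwrite("pics/s3.png",cv2.resize(im[260:460,150:410],None,fx=3,fy=3)[:,:,::-1])
s=ctrl.get_state();print(s["tcp_pos"],s["contact_force"])
```

```text
[527.37212334 243.4216867  120.22324554] [-8.55827949 -5.24621773 21.13264068]
```

View pics/s3.png

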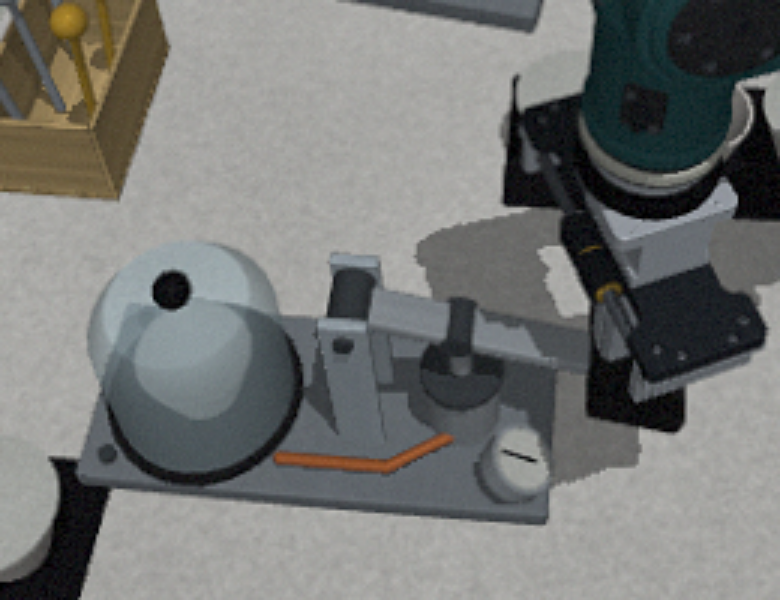

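The lever now slopes below level and the force jumped from 12 to 21 N at z=120, so that is the stop. Now I'll lift clear and let the spring return it.

Request:
send_rows:
  commands:
    - {"x": 0,"y": 0,"z": 0.2,"spin": 0,"claw": 1}
    - {"x": -0.03,"y": 0,"z": 0.5,"spin": 0,"claw": 1}
    - {"x": -0.03,"y": 0,"z": 0.8,"spin": 0,"claw": 1}
    - {"x": -0.03,"y": 0,"z": 0.8,"spin": 0,"claw": 1}
    - {"x": -0.03,"y": 0,"z": 0.8,"spin": 0,"claw": 1}
    - {"x": -0.03,"y": 0,"z": 0.8,"spin": 0,"claw": 1}
    - {"x": -0.03,"y": 0,"z": 0.8,"spin": 0,"claw": 1}
    - {"x": -0.03,"y": 0,"z": 0.8,"spin": 0,"claw": 1}

```text
clock: 7.0
tcp_pos: [521.1, 243.3, 279.1]
orientation: [0.976, 0.215, 0.019, 0.0]
contact_force: [0.1, 0.2, 0.0]
gripper_width: 0.002
```

Run:
```python
from h import *
im=ctrl.read_camera("side"); cv2.imwrite("pics/s4.png",cv2.resize(im[260:460,150:410],None,fx=2,fy=2)[:,:,::-1])
s=ctrl.get_state();print(s["tcp_pos"],s["contact_force"],s["orientation"])
```

```text
[521.17272249 243.34294911 279.32917962] [ 0.64986994 -0.14934423 -0.99292643] [9.76445114e-01 2.14907660e-01 1.92225360e-02 3.62461128e-04]
```

View pics/s4.png

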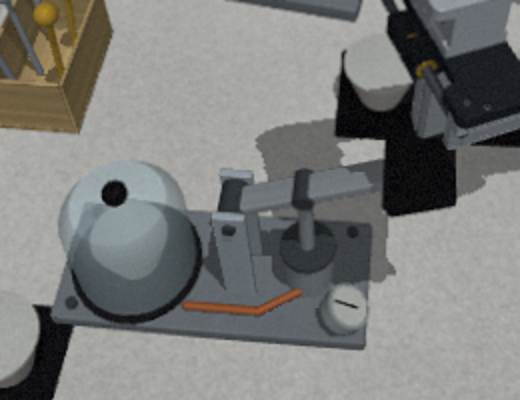

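The lever is fully back up. The second stroke goes in one call, aiming for z of about 110, the target that gave 20 N before, and then up again.

Request:
send_rows:
  commands:
    - {"x": 0,"y": 0,"z": -0.15,"spin": 0,"claw": 1}
    - {"x": 0,"y": 0,"z": -0.3,"spin": 0,"claw": 1}
    - {"x": 0,"y": 0,"z": -0.45,"spin": 0,"claw": 1}
    - {"x": 0,"y": 0,"z": -0.6,"spin": 0,"claw": 1}
    - {"x": 0,"y": 0,"z": -0.7,"spin": 0,"claw": 1}
    - {"x": 0,"y": 0,"z": -0.78,"spin": 0,"claw": 1}
    - {"x": 0,"y": 0,"z": -0.82,"spin": 0,"claw": 1}
    - {"x": 0,"y": 0,"z": -0.84,"spin": 0,"claw": 1}
    - {"x": 0,"y": 0,"z": -0.84,"spin": 0,"claw": 1}

```text
clock: 8.18
tcp_pos: [522.6, 244.0, 118.8]
orientation: [0.976, 0.215, 0.023, -0.0]
contact_force: [-7.8, -1.6, 23.2]
gripper_width: 0.006
```

At the stop again, with 23 N at z=119. Releasing.

Request:
send_rows:
  commands:
    - {"x": 0,"y": 0,"z": 0.2,"spin": 0,"claw": 1}
    - {"x": 0,"y": 0,"z": 0.5,"spin": 0,"claw": 1}
    - {"x": 0,"y": 0,"z": 0.8,"spin": 0,"claw": 1}
    - {"x": 0,"y": 0,"z": 0.8,"spin": 0,"claw": 1}
    - {"x": 0,"y": 0,"z": 0.8,"spin": 0,"claw": 1}
    - {"x": 0,"y": 0,"z": 0.8,"spin": 0,"claw": 1}
    - {"x": 0,"y": 0,"z": 0.8,"spin": 0,"claw": 1}
    - {"x": 0,"y": 0,"z": 0.8,"spin": 0,"claw": 1}
    - {"x": 0,"y": 0,"z": 0.8,"spin": 0,"claw": 1}

```text
clock: 9.3
tcp_pos: [522.5, 244.0, 278.4]
orientation: [0.976, 0.215, 0.023, -0.0]
contact_force: [0.1, 0.7, 0.3]
gripper_width: 0.009
```

Request:
send_rows:
  commands:
    - {"x": 0,"y": 0,"z": -0.15,"spin": 0,"claw": 1}
    - {"x": 0,"y": 0,"z": -0.3,"spin": 0,"claw": 1}
    - {"x": 0,"y": 0,"z": -0.45,"spin": 0,"claw": 1}
    - {"x": 0,"y": 0,"z": -0.6,"spin": 0,"claw": 1}
    - {"x": 0,"y": 0,"z": -0.7,"spin": 0,"claw": 1}
    - {"x": 0,"y": 0,"z": -0.78,"spin": 0,"claw": 1}
    - {"x": 0,"y": 0,"z": -0.82,"spin": 0,"claw": 1}
    - {"x": 0,"y": 0,"z": -0.84,"spin": 0,"claw": 1}
    - {"x": 0,"y": 0,"z": -0.84,"spin": 0,"claw": 1}

```text
clock: 10.42
tcp_pos: [524.2, 244.8, 119.0]
orientation: [0.976, 0.215, 0.027, -0.001]
contact_force: [-10.4, -3.6, 25.9]
gripper_width: 0.004
```

Third stroke at the stop, with 26 N at z=119. I'll release, rise to z of about 310 and check.

Request:
send_rows:
  commands:
    - {"x": 0,"y": 0,"z": 0.2,"spin": 0,"claw": 1}
    - {"x": 0,"y": 0,"z": 0.5,"spin": 0,"claw": 1}
    - {"x": 0,"y": 0,"z": 0.8,"spin": 0,"claw": 1}
    - {"x": 0,"y": 0,"z": 0.95,"spin": 0,"claw": 1}
    - {"x": 0,"y": 0,"z": 0.95,"spin": 0,"claw": 1}
    - {"x": 0,"y": 0,"z": 0.95,"spin": 0,"claw": 1}
    - {"x": 0,"y": 0,"z": 0.95,"spin": 0,"claw": 1}
    - {"x": 0,"y": 0,"z": 0.95,"spin": 0,"claw": 1}
    - {"x": 0,"y": 0,"z": 0.95,"spin": 0,"claw": 1}
    - {"x": 0,"y": 0,"z": 0.95,"spin": 0,"claw": 1}
    - {"x": 0,"y": 0,"z": 0.95,"spin": 0,"claw": 1}
    - {"x": 0,"y": 0,"z": 0.95,"spin": 0,"claw": 1}

```text
clock: 11.92
tcp_pos: [524.2, 244.8, 309.1]
orientation: [0.976, 0.215, 0.027, -0.001]
contact_force: [0.8, -0.0, 0.1]
gripper_width: 0.003
```

Run:
```python
from h import *
im=ctrl.read_camera("side"); cv2.imwrite("pics/s5.png",im[:,:,::-1])
s=ctrl.get_state();print(s["tcp_pos"],s["contact_force"],s["clock"])
a=cv2.imread("pics/side1.png")[260:460,150:340].astype(int);b=im[260:460,150:340,::-1].astype(int)
print((abs(a-b).max(2)>60).sum())
```

```text
[524.17445843 244.79281292 309.10861189] [-0.18817314  0.15448885 -0.73959392] 11.975
0
```

View pics/s5.png

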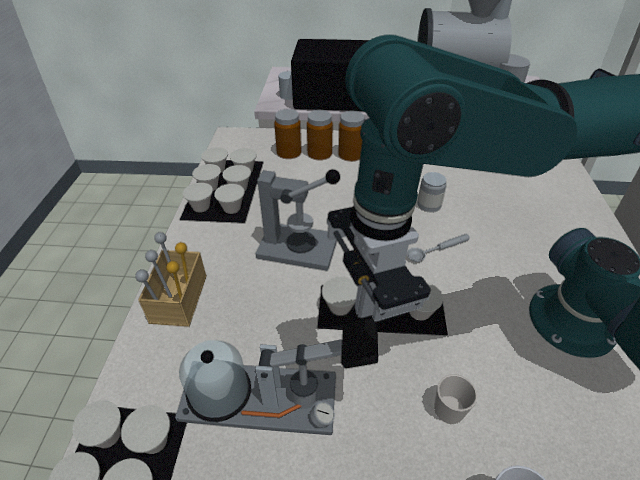

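The pump lever is at its original place (pad at (360,345)), the press knob is unmoved at (333,177), and the gripper is clear of everything.

```bash
python3 -c "
from plant import ctrl
print(ctrl.close_job())"
```

```text
the job is handed in; nothing more can be done
None
```

I pushed the pump lever's pad through three full strokes with the closed fingertips, then handed the job in at about 12 s; no verdict is reported.

- **Strokes:** Each one reached the stop. The tip stopped at z of about 119–120 mm, and the force rose from the spring's roughly 12 N to 21, 23 and 26 N.
- **Return:** I lifted clear of the pad after every stroke. Pictures after the first and third showed the lever fully up. After the second I took no picture; I only lifted about 40 mm above the pad's rest height, left the spring about 1 s, and read no contact force.
- **Last checks:** The pump lever looks the same as in the first picture, and a pixel comparison of that area found no changes. The press lever has not moved. The gripper is about 70 mm above the pad with no contact force.
- **Disagreements:**
  - My first triangulation put the pad 20 mm below the stated height, because the centre pixels I picked included its side faces. I used the stated height for the pad's position, and the wrist view confirmed it.
  - The tool tilted by up to about 3 degrees under the pushes. This did no harm.
  - My first three move calls were refused because they left out some fields; nothing moved.

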